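Load a slat tray into the spring-lift dispenser

ROBOT

A 6-joint arm with a two-finger parallel gripper is mounted at the origin on the work surface. World frame = base frame: x ahead of the robot, y to its left, z up, the work surface at z = 0. Lengths are in m, angles in rad, forces in N, time in s.
With the tool pointing down it reaches from about 0.3 to 0.75 m from the base axis. Payload 8.5 kg.
Tool frame: the origin (TCP) lies midway between the tips of the shut fingers; the grasp point (between the pads) lies 19 mm behind it; z points along the fingers, x is the direction in which the jaws open and shut, and the axes are right-handed (so a half turn about z gives the same grasp; the last joint's range is limited). The gripper opens to 85 mm and grips with 20 to 120 N. Pads are 22 mm wide; open, the fingers measure 114 mm over their backs; the gripper's body (76 mm by 85 mm) begins 54 mm behind the grasp point. The pads swing forward as they close: fully open they stand 13 mm farther back than shut.
Start: joints at [1.092, 0.381, 1.297, -0, 1.464, -0.215], TCP at [0.143, 0.531, 0.231] pointing down, gripper open.
Joint ranges: [-3.11, 3.11], [-0.89, 2.33], [0.22, 2.48], [-1.42, 4.56], [0.17, 2.85], [-2.88, 2.88]. Speed limits (rad/s): [2.39, 2.39, 3.14, 3.14, 3.14, 3.14].

INTERFACE

Orientations are given as [roll, pitch, yaw] about the fixed x, y, z axes, in that order (R = Rz(yaw) Ry(pitch) Rx(roll)).
In Python, from bench import monitor, imaging, env gives the robot as it stands.
- The arm moves only by the tool play_rows, never from a script. Its argument "steps" is a list of rows, each a list of 3 entries, a list of its own where there are three numbers: the shift along the tool's x, y, z in mm, then the turn about the tool's z in rad, then the closure, from 0 (fully open) to 1 (shut). A call has 1 to 10 rows; each row shifts and turns the pose as measured when the row begins, along the tool's axes as they then stand; what a row does not reach is not made up. A row lasts 1/10 s, in which the tool goes at most 50 mm and 8.59 degrees, less where a joint would pass 70% of its speed; a pose out of reach is approached as far as the arm can. A call is refused whole if a number of a shift passes 50 or a number of a turn 0.15, either way. A call with a gripper value outside its range is refused whole. The fingers move at their own pace and stop on an object; "squeeze" is the grip in N (left out, the last holds). Time passes only in rows, so rows that do not move let the fingers close. It gives the time, the measured TCP pose, the force and the opening at its end, in the units of the state.
- monitor.get_state(): the state, without advancing time (a new reading comes with each control period).
- imaging.get_image(name): name is "side" or "top" or "wrist"; returns the picture (480x640x3 uint8, red, green, blue); there is no depth.
- imaging.camera_info(name): a dict with "intrinsics" (3x3 intrinsics, pixels), "distortion" ([k1, k2, p1, p2, k3] as OpenCV has them; the pictures are not rectified), "R" (3x3) and "t" (3): a world point X has camera coordinates R X + t; the wrist camera has in their place "tool_from_camera" (4x4, takes a point from camera to tool coordinates, whose origin is the TCP and whose axes are the tool frame's). Camera axes: x right, y down, z forward; pixel columns grow to the right and rows downward; lengths in m; the calibration is good to about 2 mm. A picture is of the moment at which its call begins: read the wrist's pose just before it. camera_info takes no time and is no camera call.
- env.job_done(): hands the job in, once; it reports no verdict.
The state is a dict: "time_s": time; "joint_positions": joint angles; "joint_velocities": joint speeds; "joint_efforts": joint torques, N m; "tool_pos": TCP position; "ee_rot": TCP orientation; "wrist_force": force on the tool from outside, world axes, zero at the start; "torque": the same for the moment, N m; "gripper_width": opening from 0.0 (shut) to 1.0 (fully open).
Only numpy, scipy, OpenCV 4.12 (cv2) and the standard library are available. Lean on these libraries where they do the work, as an engineer would, in place of code of your own. Each camera call takes 0.05 s, during which the arm holds its last target.

TASK

Add one more tray to the spring-lift dispenser: take the loose tray that is the same size as the one already in it and set it flat on top of that one between the four corner posts, without letting it drop in. Then press the pile down on its spring until the new tray's top is no higher than the tops of the posts, and let go. Leave the deeper tray, the shorter tray and the tape roll where they are.

Things in the scene. Friction and masses are not known exactly. Their poses are not given: they have to be found in the camera images.
- tray: The loose tray to load: blue board, filled to the top with bundles of wooden slats (dark and light stripes), 56 mm along its x, 120 mm along its y, 45 mm high, rigid, about 0.3 kg, lying flat on the bench. Origin: centre of its underside, z up. Grip across the 56 mm. Bystanders nearby, in any order: a deeper tray (56 x 120 x 80), a shorter one (56 x 72 x 45), a brown tape roll (90 across).
- mouth (a point): Centre of the dispenser's opening, level with the tops of its 4 aluminium corner posts, 142 mm above the bench; z up. Clear space between posts: 72 mm along x, 138 mm along y (the tray's long side goes along y, either way round; 8 mm to spare all round). Posts are angles with 22 mm legs; between them the long sides are open over 94 mm, with room for fingers down to the base plate, 12 mm thick.
- platform (a joint): How far the sprung platform has sunk (m): 0 top, 0.055 bottom stop. Its upper face is 57 mm below the mouth at 0. It carries one 56 x 120 x 45 mm tray, so the pile's top is 12 mm plus this value below the mouth before loading. The weight of a tray set on it does not sink it; a push of about 3 to 13 N does, and friction in its guide keeps it where it was pushed.
There are look-alikes about, which are no part of the job. Of the things that look like the part that bears mouth, the largest one is meant.

How it is judged:
At the end, for the whole second after the job is handed in: The tray lies at rest, level within 7 degrees, on the pile between the posts, within 20 mm of the middle, long side along the opening within 11 degrees, and the pile is pressed down so that the tray's top is at most 5 mm above the posts' tops (any depth down to the bottom stop is right) (horizontal distance between tray and mouth below 0.02 m and z of tray in the frame of mouth between -0.075 and -0.04 m and angle between tray's own z axis and vertical below 0.12 rad and angle between the y axis of tray and the y axis of mouth, either way round below 0.2 rad and linear speed of tray below 0.02 m/s); the robot touches nothing.
It fails at once if the tray is dropped into the dispenser (it falls in at over 0.6 m/s) (horizontal distance between tray and mouth below 0.04 m and z of tray in the frame of mouth below 0.05 m and linear speed of tray above 0.6 m/s).
It fails at once if the deeper tray is moved by more than 30 mm (distance of deep_tray from where it was at the start of the episode above 0.03 m).
It fails at once if the shorter tray is moved by more than 30 mm (distance of short_tray from where it was at the start of the episode above 0.03 m).
It fails at once if the tape roll is moved by more than 30 mm (distance of tape_roll from where it was at the start of the episode above 0.03 m).
It also fails if it takes over 43 s, if anything falls off the work surface, if the arm or the gripper's body presses on something with over 40 N, if the wrist force passes 120 N, or if a joint passes its speed limit or range.

## Working session

There is one attempt and no reset: what is moved stays moved. The work goes in short steps, Python scripts to look and compute and a tool call to move; the robot and the scene stay as the last step left them, time stands still between calls to the robot, and variables do not carry over. Pictures are saved under pics/ and viewed, and the job is handed in when it is done.

Besides the shell and the picture viewer there is one more tool, called in YAML: its name, and indented under it one key for each argument. play_rows: Moves the arm, as the interface text tells. Its arguments: {"type":"object","properties":{"steps":{"type":"array"},"squeeze":{"type":"number"}},"required":["steps"]}

```bash
ls; mkdir -p pics
python3 - <<'E'
from bench import monitor, imaging, env
import cv2, json
print(monitor.get_state())
for n in ["side","top"]:
    im=imaging.get_image(n); cv2.imwrite(f"pics/{n}0.png",im[:,:,::-1])
for n in ["side","top","wrist"]: print(n,imaging.camera_info(n))
E
```

```text
pics
{'time_s': 0.0, 'joint_positions': array([ 1.09174245e+00,  3.81203261e-01,  1.29830104e+00, -6.93196594e-06,
        1.46360705e+00, -2.15284506e-01]), 'joint_velocities': array([-6.50174026e-04, -8.73117002e-05,  1.63647740e-03, -9.13244734e-06,
       -1.30221677e-03,  3.10609294e-04]), 'joint_efforts': array([-2.80979686e-03, -4.48459411e+01, -2.31275475e+01, -3.14475528e-04,
        4.75205408e-03,  2.88768945e-05]), 'tool_pos': array([0.143246  , 0.53069673, 0.2306943 ]), 'ee_rot': array([-3.14127495e+00,  1.48510663e-03,  1.30702794e+00]), 'wrist_force': array([ 0.69657051, -0.38441679, -0.44142012]), 'torque': array([1.61280905e-05, 3.20564859e-04, 1.96101338e-02]), 'gripper_width': 0.9981716173218509}
side {'intrinsics': array([[545.87773596,   0.        , 322.21094557],
       [  0.        , 545.87773596, 236.75664449],
       [  0.        ,   0.        ,   1.        ]]), 'distortion': array([-0.04088303,  0.        ,  0.        ,  0.        ,  0.        ]), 'R': array([[ 8.87822382e-01, -4.60185905e-01, -5.92082920e-04],
       [-2.85157857e-01, -5.49135462e-01, -7.85
[... 511 characters left out ...]
 -0.00380922, -0.99640499]]), 't': array([0.04038644, 0.60473973, 1.15686515])}
wrist {'intrinsics': array([[389.75257328,   0.        , 320.01367834],
       [  0.        , 389.75257328, 239.79911853],
       [  0.        ,   0.        ,   1.        ]]), 'distortion': array([0.01660977, 0.        , 0.        , 0.        , 0.        ]), 'tool_from_camera': array([[ 9.99999666e-01, -7.03502354e-04,  4.16091087e-04,
         9.21506430e-04],
       [ 5.72365903e-04,  9.66158943e-01,  2.57946835e-01,
        -6.61926025e-02],
       [-5.83476330e-04, -2.57946511e-01,  9.66159023e-01,
        -1.41958212e-01],
       [ 0.00000000e+00,  0.00000000e+00,  0.00000000e+00,
         1.00000000e+00]])}
```

View pics/side0.png

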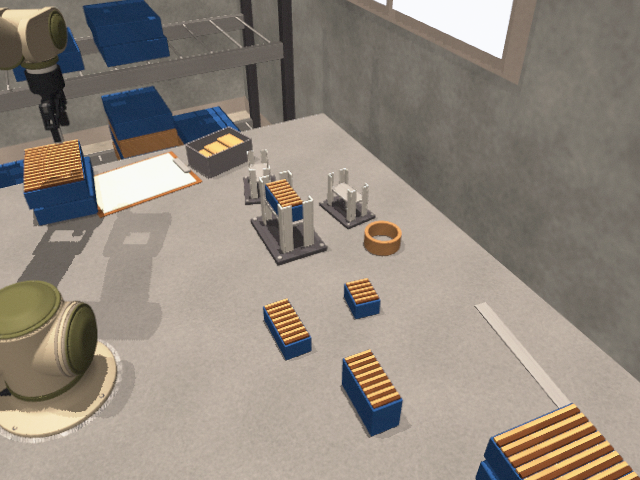

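View pics/top0.png

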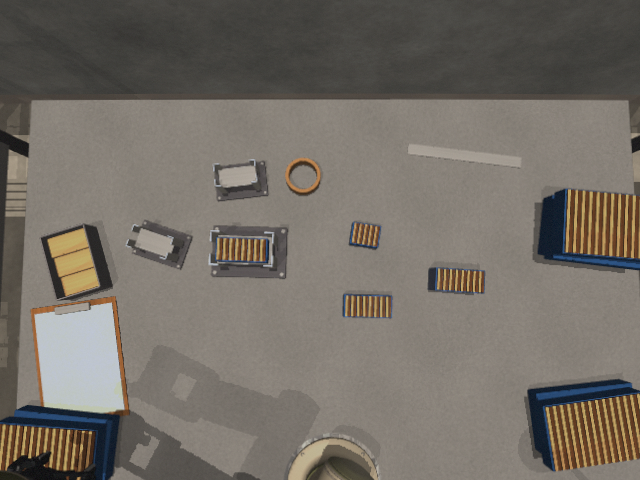

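Candidates, as (top pixel; side pixel):
- **Loose trays:** low long (367,306; 287,328), short (365,235; 362,298), tall (457,281; 371,390). I choose the low long one.
- **Dispensers:** loaded large one (247,250; 288,217), plus two smaller empty look-alikes, (158,243) and (240,178) in top. I choose the largest, loaded one.

Next I check these in close crops.

Run:
```python
import cv2
t=cv2.imread("pics/top0.png"); s=cv2.imread("pics/side0.png")
import numpy as np
a=cv2.resize(t[210:290,200:300],(500,400),interpolation=cv2.INTER_CUBIC)
b=cv2.resize(t[210:330,330:490][:,:],(533,400),interpolation=cv2.INTER_CUBIC)
cv2.imwrite("pics/c1.png",a);cv2.imwrite("pics/c2.png",b)
cv2.imwrite("pics/c3.png",cv2.resize(s[165:365,240:400],(480,600),interpolation=cv2.INTER_CUBIC))
```

```text
(no output)
```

View pics/c1.png

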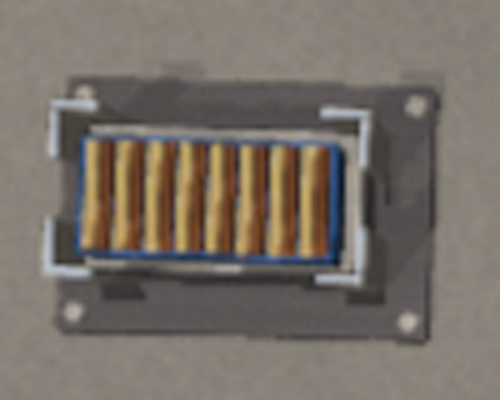

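View pics/c2.png

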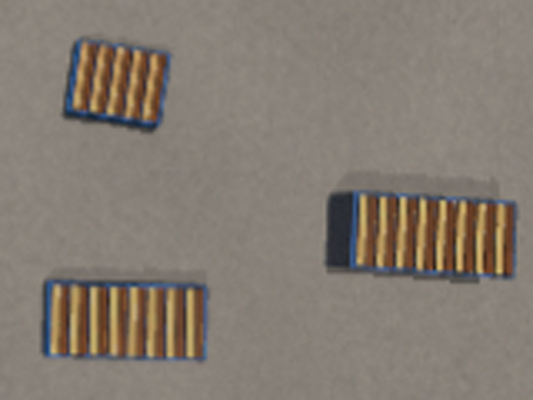

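View pics/c3.png

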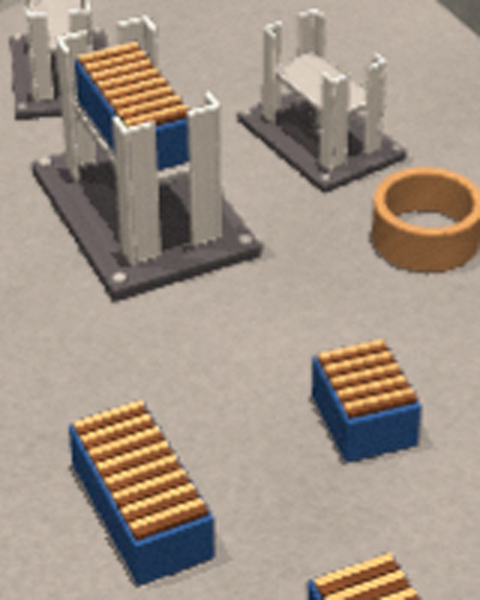

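The crops confirm both choices. The low long tray has 8 slats and a low side face at top (367,306). The loaded dispenser is the largest one, at top (247,250). Next I measure both.

```bash
cat > h.py <<'E'
import cv2, numpy as np
from bench import monitor, imaging, env
from scipy.spatial.transform import Rotation as Ro
def cam(n,st=None):
    c=imaging.camera_info(n)
    if n!="wrist": return c["intrinsics"],c["distortion"],c["R"],c["t"]
    T=np.eye(4); T[:3,:3]=Ro.from_euler("xyz",st["ee_rot"]).as_matrix(); T[:3,3]=st["tool_pos"]
    W=np.linalg.inv(T@c["tool_from_camera"]); return c["intrinsics"],c["distortion"],W[:3,:3],W[:3,3]
def ray(c,px):
    K,d,R,t=c; u=cv2.undistortPoints(np.array(px,float).reshape(-1,1,2),K,d).reshape(-1,2)
    D=np.c_[u,np.ones(len(u))]@R; return -R.T@t, D/np.linalg.norm(D,axis=1)[:,None]
def plane(c,px,z):
    o,D=ray(c,px); return o+D*((z-o[2])/D[:,2])[:,None]
def tri(c1,p1,c2,p2):
    o1,D1=ray(c1,p1);o2,D2=ray(c2,p2);out=[]
    for a,b in zip(D1,D2):
        A=np.c_[a,-b]; s=np.linalg.lstsq(A,o2-o1,rcond=None)[0]
        out.append(np.r_[(o1+s[0]*a+o2+s[1]*b)/2, np.linalg.norm(o1+s[0]*a-o2-s[1]*b)])
    return np.array(out)
def proj(c,X):
    K,d,R,t=c; return cv2.projectPoints(np.array(X,float),cv2.Rodrigues(R)[0],t,K,d)[0].reshape(-1,2)
def slat(im,roi):
    x0,y0,x1,y1=roi; h=cv2.cvtColor(im[y0:y1,x0:x1],cv2.COLOR_BGR2HSV)
    m=cv2.inRange(h,(3,90,60),(28,255,255)); m=cv2.morphologyEx(m,cv2.MORPH_CLOSE,np.ones((5,5),np.uint8))
    cs=cv2.findContours(m,cv2.RETR_EXTERNAL,cv2.CHAIN_APPROX_NONE)[0]; c=max(cs,key=cv2.contourArea)
    M=cv2.moments(c)
    hull=cv2.convexHull(c); q=cv2.approxPolyN(hull,4,ensure_convex=True).reshape(-1,2) if hasattr(cv2,'approxPolyN') else cv2.boxPoints(cv2.minAreaRect(c))
    return q+[x0,y0], np.array([M['m10']/M['m00']+x0,M['m01']/M['m00']+y0]), cv2.minAreaRect(c)
E
python3 - <<'E'
from h import *
t=cv2.imread("pics/top0.png"); s=cv2.imread("pics/side0.png")
ct,cs=cam("top"),cam("side")
for n,a,b in [("tray",(330,280,405,330),(250,290,320,365)),("pile",(212,232,274,268),(262,175,305,222)),("short",(340,215,390,255),(335,275,385,320)),("deep",(420,260,495,300),(335,345,405,410))]:
    qa,ca,ra=slat(t,a); qb,cb,rb=slat(s,b)
    print(n,ca,cb,"tri",tri(ct,[ca],cs,[cb]).round(4)); print(" top",qa.tolist(),ra,"side",qb.tolist())
cv2.imwrite("pics/c4.png",cv2.resize(s[170:265,245:330],None,fx=6.2,fy=6.2,interpolation=cv2.INTER_CUBIC))
E
```

```text
tray [368.03008424 306.1143201 ] [286.23677826 321.14329613] tri [[ 0.441  -0.087   0.0384  0.0006]]
 top [[390, 297], [390, 316], [346, 316], [346, 296]] ((38.0, 26.0), (20.0, 44.0), 90.0) side [[309, 336], [285, 345], [263, 306], [287, 298]]
pile [241.01945321 249.33561164] [283.97353032 192.99476762] tri [[0.5765 0.2153 0.1249 0.0007]]
 top [[265, 240], [265, 261], [217, 259], [217, 238]] ((29.02546501159668, 17.210498809814453), (48.23297119140625, 21.118045806884766), 1.8476102352142334) side [[305, 202], [283, 209], [265, 183], [284, 178]]
short [365.45434298 234.17928731] [361.77100271 290.54573171] tri [[ 0.6195 -0.0821  0.0398  0.0014]]
 top [[379, 226], [376, 245], [352, 242], [354, 223]] ((25.479999542236328, 19.139999389648438), (25.314424514770508, 19.65757179260254), 8.130102157592773) side [[379, 298], [356, 304], [345, 282], [367, 277]]
deep [460.24459485 280.14194397] [371.93671985 378.44068165] tri [[ 0.5046 -0.307   0.073   0.0007]]
 top [[483, 271], [483, 292], [436, 289], [438, 268]] ((40.393802642822266, 20.092918395996094), (46.56330108642578, 20.487852096557617), 3.814074993133545) side [[401, 397], [373, 410], [344, 358], [369, 349]]
```

View pics/c4.png

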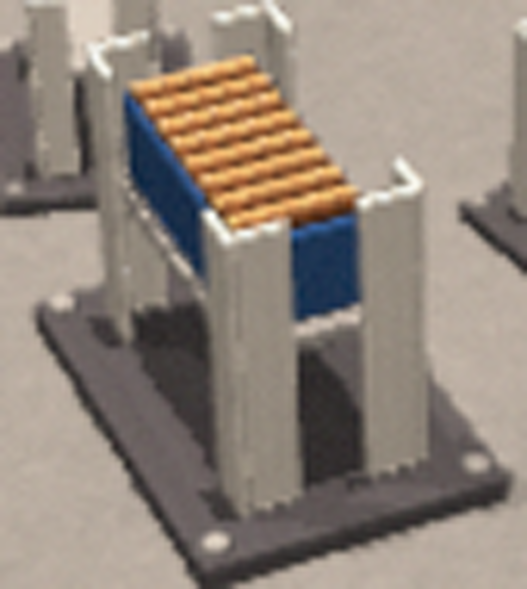

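Run:
```python
from h import *
ct,cs=cam("top"),cam("side")
T=[(273,266.4),(274,232.4),(208.8,264.4),(210.5,230.6)];S=[(281.8,209.2),(313.1,200.2),(260.3,178.1),(288.5,170.8)]
r=tri(ct,T,cs,S);print(r.round(4),r.mean(0)); p=plane(ct,T,.142);print(p.round(4),p.mean(0))
d=(p[2]-p[0]+p[3]-p[1]);print("yaw of +y axis",np.degrees(np.arctan2(-d[0],d[1])), np.linalg.norm(d)/2)
q=plane(ct,np.array([[390,297], [390, 316], [346, 316], [346, 296]])+.5*0,.042);print(q,q.mean(0))
q=plane(ct,[[265, 240], [265, 261], [217, 259], [217, 238]],.13);print(q,q.mean(0))
```

```text
[[5.371e-01 1.396e-01 1.382e-01 5.000e-04]
 [6.147e-01 1.378e-01 1.392e-01 2.000e-04]
 [5.434e-01 2.857e-01 1.369e-01 3.600e-03]
 [6.195e-01 2.837e-01 1.372e-01 6.000e-04]] [0.5786667  0.21169572 0.13784223 0.00121813]
[[0.5368 0.1394 0.142 ]
 [0.6143 0.1376 0.142 ]
 [0.5415 0.2852 0.142 ]
 [0.6187 0.2827 0.142 ]] [0.57782659 0.21121604 0.142     ]
yaw of +y axis -1.779861786924391 0.14556940292970935
[[ 0.46373465 -0.14135355  0.042     ]
 [ 0.41717651 -0.14069379  0.042     ]
 [ 0.41744453 -0.03217243  0.042     ]
 [ 0.46642868 -0.03249712  0.042     ]] [ 0.44119609 -0.08667922  0.042     ]
[[0.59799649 0.15927243 0.13      ]
 [0.5495649  0.1589004  0.13      ]
 [0.55429875 0.26929979 0.13      ]
 [0.60277382 0.27009178 0.13      ]] [0.57615849 0.2143911  0.13      ]
```

```bash
cat >> h.py <<'E'
def plan(tgt,yaw,cl,n=10,vmax=45):
    st=monitor.get_state(); p=st["tool_pos"].copy(); y=st["ee_rot"][2]; rows=[]
    print("t",round(st["time_s"],2),"pos",p.round(4),"rpy",st["ee_rot"].round(3),"F",st["wrist_force"].round(1),"w",round(st["gripper_width"],3))
    for i in range(n):
        R=Ro.from_euler("xyz",[np.pi,0,y]).as_matrix()
        d=(np.array(tgt)-p)*1000; L=np.linalg.norm(d)
        if L>vmax: d*=vmax/L
        dy=(yaw-y+np.pi)%(2*np.pi)-np.pi; tn=np.clip(-dy,-.14,.14)
        if L<.5 and abs(dy)<.004: break
        s=R.T@d; s=s.round(1 if L<20 else 0); tn=round(float(tn),3)
        rows.append([[float(v) for v in s],tn,cl]); p=p+R@s/1000; y-=tn
    print(rows, (np.array(tgt)-p).round(4))
E
python3 -c "
from h import *
plan([.441,-.087,.22],0,0)"
```

```text
t 0.1 pos [0.1433 0.5307 0.2308] rpy [-3.141e+00  1.000e-03  1.307e+00] F [-0.7  0.8  0.4] w 1.001
[[[-34.0, 29.0, 1.0], 0.14, 0], [[-30.0, 34.0, 1.0], 0.14, 0], [[-25.0, 38.0, 1.0], 0.14, 0], [[-19.0, 41.0, 1.0], 0.14, 0], [[-13.0, 43.0, 1.0], 0.14, 0], [[-7.0, 44.0, 1.0], 0.14, 0], [[-1.0, 45.0, 1.0], 0.14, 0], [[6.0, 45.0, 0.0], 0.14, 0], [[12.0, 43.0, 1.0], 0.14, 0], [[18.0, 41.0, 0.0], 0.047, 0]] [ 0.1015 -0.2128 -0.0028]
```

play_rows:
  steps:
    - [[-34,29,1],0.14,0]
    - [[-30,34,1],0.14,0]
    - [[-25,38,1],0.14,0]
    - [[-19,41,1],0.14,0]
    - [[-13,43,1],0.14,0]
    - [[-7,44,1],0.14,0]
    - [[-1,45,1],0.14,0]
    - [[6,45,0],0.14,0]
    - [[12,43,1],0.14,0]
    - [[18,41,0],0.047,0]

```text
time_s: 1.1
tool_pos: [0.3332, 0.11, 0.2202]
ee_rot: [3.138, 0.002, -0.044]
wrist_force: [0.9, 0.2, 0.2]
gripper_width: 1.001
```

```bash
python3 -c "
from h import *
plan([.441,-.087,.24],0,0)"
```

```text
t 1.1 pos [0.3332 0.11   0.2202] rpy [ 3.138e+00  2.000e-03 -4.400e-02] F [0.9 0.2 0.2] w 1.001
[[[23.0, 38.0, -4.0], -0.044, 0], [[22.0, 39.0, -4.0], 0.0, 0], [[21.0, 39.0, -4.0], 0.0, 0], [[21.0, 39.0, -4.0], 0.0, 0], [[22.0, 39.0, -4.0], 0.0, 0], [[0.5, 2.1, 0.2], 0.0, 0]] [-0.  0.  0.]
```

play_rows:
  steps:
    - [[23,38,-4],-0.044,0]
    - [[22,39,-4],0,0]
    - [[21,39,-4],0,0]
    - [[21,39,-4],0,0]
    - [[22,39,-4],0,0]
    - [[0,0,0],0,0]
    - [[0,0,0],0,0]

```text
time_s: 1.8
tool_pos: [0.443, -0.0993, 0.2395]
ee_rot: [3.139, 0.005, -0.009]
wrist_force: [-0.8, 0.7, -0.0]
gripper_width: 0.997
```

Run:
```python
from h import *
st=monitor.get_state(); im=imaging.get_image("wrist")[:,:,::-1].copy(); cv2.imwrite("pics/w1.png",im)
np.save("w1.npy",np.r_[st["tool_pos"],st["ee_rot"]])
print(st["tool_pos"],st["ee_rot"])
```

```text
[ 0.44303287 -0.09926563  0.2395115 ] [ 3.13945814  0.00501208 -0.00862953]
```

View pics/w1.png

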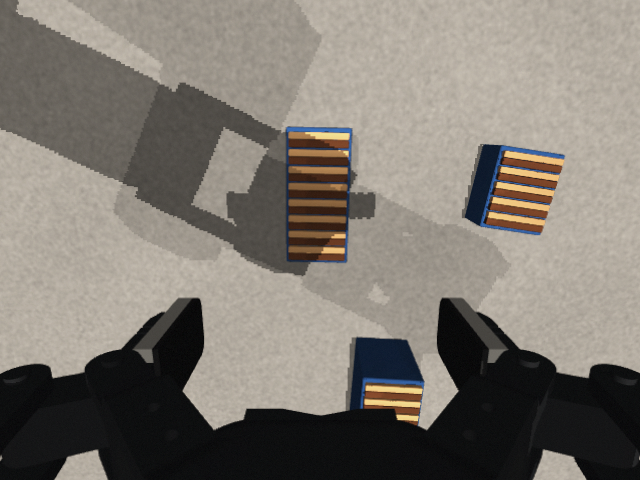

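The wrist view shows the chosen tray at (318,195), the short one at (520,190) and the deep one at (390,380). Tray corners are about (287,128), (351,128), (347,262) and (287,262).

Run:
```python
from h import *
v=np.load("w1.npy"); st=dict(tool_pos=v[:3],ee_rot=v[3:]); c=cam("wrist",st)
im=cv2.imread("pics/w1.png")[110:280,270:370]; h=cv2.cvtColor(im,cv2.COLOR_BGR2HSV)
m=cv2.inRange(h,(3,110,40),(25,255,255))|cv2.inRange(h,(100,110,40),(125,255,255)); m=cv2.morphologyEx(m,cv2.MORPH_CLOSE,np.ones((5,5),np.uint8))
k=max(cv2.findContours(m,0,1)[0],key=cv2.contourArea); q=cv2.approxPolyN(cv2.convexHull(k),4).reshape(-1,2)+[270,110]
P=plane(c,q,.045); print(q,P.round(4),P.mean(0))
for i in range(4): 
    d=P[(i+1)%4]-P[i]; print(np.linalg.norm(d[:2]).round(4),np.degrees(np.arctan2(d[1],d[0])).round(1))
# two-view height: wrist vs side slat centre
_,cw,_=slat(cv2.imread("pics/w1.png"),(275,115,365,275)); _,cb,_=slat(cv2.imread("pics/side0.png"),(250,290,320,365)); _,ca,_=slat(cv2.imread("pics/top0.png"),(330,280,405,330))
print(tri(c,[cw],cam("side"),[cb]),tri(c,[cw],cam("top"),[ca]))
for cc in [(.504,-.307,.08)]: pass
```

```text
[[352 128]
 [346 261]
 [287 261]
 [286 126]] [[ 0.4684 -0.0274  0.045 ]
 [ 0.4644 -0.1431  0.045 ]
 [ 0.4109 -0.1427  0.045 ]
 [ 0.4138 -0.0253  0.045 ]] [ 0.43935117 -0.08464388  0.045     ]
0.1158 -92.0
0.0535 179.6
0.1175 88.6
0.0547 -2.2
[[ 0.44062794 -0.08091508  0.03231439  0.00471342]] [[ 0.43507498 -0.10053931 -0.10097669  0.00528038]]
```

```bash
python3 -c "
from h import *
plan([.440,-.0855,.09],-.02,0,vmax=30)"
```

```text
t 1.85 pos [ 0.4431 -0.0991  0.2395] rpy [ 3.139  0.005 -0.008] F [ 0.3  0.5 -0.3] w 0.999
[[[-1.0, -3.0, 30.0], 0.012, 0], [[-1.0, -3.0, 30.0], -0.0, 0], [[-0.0, -3.0, 30.0], -0.0, 0], [[-1.0, -2.0, 30.0], -0.0, 0], [[-0.0, -3.0, 30.0], -0.0, 0], [[-0.3, 0.5, -0.5], -0.0, 0]] [-0.  0. -0.]
```

play_rows:
  steps:
    - [[-1,-3,30],0.012,0]
    - [[-1,-3,30],0,0]
    - [[0,-3,30],0,0]
    - [[-1,-2,30],0,0]
    - [[0,-3,20],0,0]
    - [[0,0,0],0,0]
    - [[0,0,0],0,0]

```text
time_s: 2.55
tool_pos: [0.437, -0.0775, 0.0972]
ee_rot: [3.138, 0.002, -0.011]
wrist_force: [0.1, -0.3, -0.2]
gripper_width: 1.001
```

Run:
```python
from h import *
st=monitor.get_state(); im=imaging.get_image("wrist")[:,:,::-1].copy(); cv2.imwrite("pics/w2.png",im)
c=cam("wrist",st)
print(proj(c,[[.440,-.0855,.045],[.412,-.0855,.045],[.468,-.0855,.045],[.412,-.0255,.045],[.468,-.0255,.045],[.412,-.1455,.045],[.468,-.1455,.045]]).round(0))
np.save("w2.npy",np.r_[st["tool_pos"],st["ee_rot"]])
plan([.440,-.0855,.006],-.02,0,vmax=25)
```

```text
[[328. 281.]
 [275. 281.]
 [380. 280.]
 [270. 166.]
 [384. 165.]
 [279. 380.]
 [378. 379.]]
t 2.6 pos [ 0.437  -0.0776  0.0973] rpy [ 3.138e+00  2.000e-03 -1.100e-02] F [-0.1  0.6 -0.1] w 1.001
[[[1.0, 2.0, 25.0], 0.009, 0], [[1.0, 2.0, 25.0], -0.0, 0], [[1.0, 2.0, 25.0], -0.0, 0], [[0.2, 1.9, 16.3], -0.0, 0]] [-0.  0. -0.]
```

View pics/w2.png

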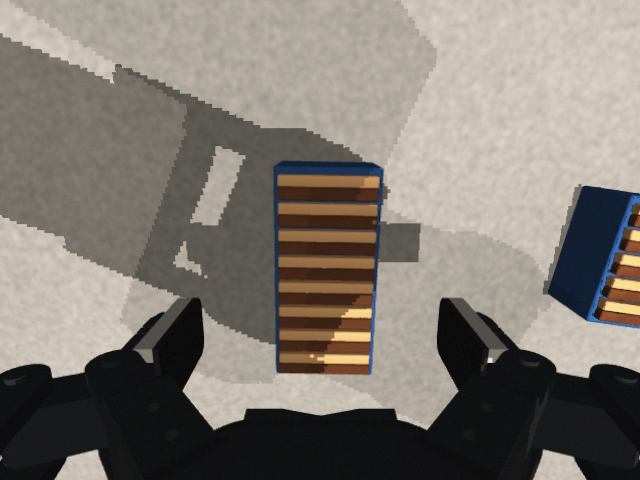

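The close view agrees: the tray is centred between the fingers at (326,270), with top corners about (275,173), (382,173), (371,374) and (277,374). That corrects the pose to x≈0.439, yaw≈-0.03. Descending.

play_rows:
  steps:
    - [[1,2,25],0.015,0]
    - [[1,2,25],0.005,0]
    - [[0.5,2,22],0,0]
    - [[0,2,10],0,0]
    - [[0,0,0],0,0]
    - [[0,0,0],0,0]

```text
time_s: 3.2
tool_pos: [0.4442, -0.0876, 0.0203]
ee_rot: [3.131, -0.013, -0.03]
wrist_force: [-1.1, -0.4, 0.1]
gripper_width: 0.994
```

```bash
python3 -c "
from h import *
plan([.439,-.0855,.006],-.03,0,vmax=25)"
```

```text
t 3.2 pos [ 0.4442 -0.0876  0.0203] rpy [ 3.131 -0.013 -0.03 ] F [-1.1 -0.4  0.1] w 0.994
[[[-5.2, -2.0, 14.3], -0.0, 0]] [-0. -0. -0.]
```

play_rows:
  steps:
    - [[-2.5,-1,7],0,0]
    - [[-2.5,-1,6],0,0]
    - [[0,0,0],0,0]
    - [[0,0,0],0,0]

```text
time_s: 3.6
tool_pos: [0.44, -0.0857, 0.0085]
ee_rot: [3.13, -0.017, -0.03]
wrist_force: [0.2, -0.2, -0.4]
gripper_width: 1.002
```

```bash
python3 -c "
from h import *
plan([.439,-.0855,.006],-.03,0,vmax=25)"
```

```text
t 3.6 pos [ 0.44   -0.0857  0.0085] rpy [ 3.13  -0.017 -0.03 ] F [ 0.2 -0.2 -0.4] w 1.002
[[[-1.0, -0.2, 2.5], 0.0, 0]] [ 0. -0. -0.]
```

play_rows:
  steps:
    - [[-1,0,2],0,0.3]
    - [[0,0,0],0,1]
    - [[0,0,0],0,1]
    - [[0,0,0],0,1]
    - [[0,0,0],0,1]
    - [[0,0,0],0,1]
    - [[0,0,0],0,1]
    - [[0,0,0],0,1]
  squeeze: 60

```text
time_s: 4.4
tool_pos: [0.4394, -0.0858, 0.007]
ee_rot: [3.129, -0.018, -0.03]
wrist_force: [0.3, 0.0, 1.3]
gripper_width: 0.646
```

play_rows:
  steps:
    - [[0,0,-15],0,1]
    - [[0,0,-20],0,1]
    - [[0,0,-20],0,1]
    - [[0,0,0],0,1]
    - [[0,0,0],0,1]

```text
time_s: 4.9
tool_pos: [0.437, -0.0845, 0.0618]
ee_rot: [3.131, -0.014, -0.03]
wrist_force: [-0.3, 0.6, -2.8]
gripper_width: 0.647
```

Run:
```python
from h import *
im=imaging.get_image("wrist"); cv2.imwrite("pics/w3.png",im[:,:,::-1])
im=imaging.get_image("side"); cv2.imwrite("pics/s3.png",im[:,:,::-1])
plan([.46,-.05,.24],-.03,1,vmax=30)
```

```text
t 5.0 pos [ 0.4369 -0.0845  0.0615] rpy [ 3.132 -0.013 -0.03 ] F [-0.4  0.8 -3.1] w 0.649
[[[4.0, -6.0, -29.0], 0.0, 1], [[4.0, -6.0, -29.0], 0.0, 1], [[3.0, -6.0, -29.0], 0.0, 1], [[4.0, -5.0, -29.0], 0.0, 1], [[3.0, -6.0, -29.0], 0.0, 1], [[4.0, -5.0, -29.0], 0.0, 1], [[0.1, -1.1, -4.5], 0.0, 1]] [-0.  0.  0.]
```

View pics/w3.png

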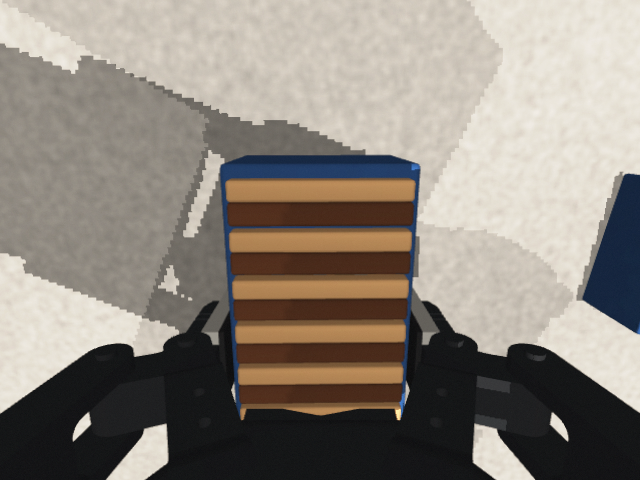

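View pics/s3.png

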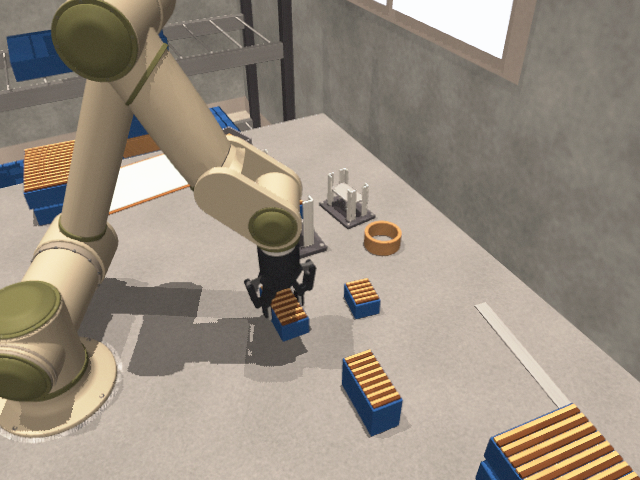

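Tray held: weight reads about 3 N, width 0.65 ≈ 55 mm, slats level. In the wrist view its far end is at rows 155–180. Next I work out the tray's offset in the tool.

Run:
```python
from h import *
c=imaging.camera_info("wrist"); T=c["tool_from_camera"]; W=np.linalg.inv(T)
cc=(c["intrinsics"],c["distortion"],W[:3,:3],W[:3,3])
print(plane(cc,[[222,165],[418,165],[222,178],[418,178],[242,418],[399,418]],-.038).round(4))
print(proj(cc,[[0,-.06,-.038],[0,-.06,.007]]))
im=cv2.imread("pics/w3.png"); print([im[r,320].tolist() for r in range(150,186,2)])
```

```text
[[-0.0265 -0.0589 -0.038 ]
 [ 0.0249 -0.0589 -0.038 ]
 [-0.0267 -0.0556 -0.038 ]
 [ 0.0252 -0.0555 -0.038 ]
 [-0.0252  0.0191 -0.038 ]
 [ 0.0239  0.0191 -0.038 ]]
[[322.92356301 160.89927222]
 [322.09248794 153.37935126]]
[[104, 110, 116], [100, 107, 112], [98, 104, 108], [66, 41, 24], [66, 41, 24], [66, 40, 23], [69, 41, 25], [91, 54, 32], [99, 59, 34], [103, 60, 33], [103, 62, 35], [104, 61, 35], [104, 62, 35], [103, 62, 36], [71, 78, 98], [68, 106, 144], [87, 136, 182], [90, 140, 186]]
```

Run:
```python
from h import *
plan([.57,.04,.24],-.03,1,vmax=35)
```

```text
t 5.0 pos [ 0.4369 -0.0845  0.0615] rpy [ 3.132 -0.013 -0.03 ] F [-0.4  0.8 -3.1] w 0.649
[[[18.0, -18.0, -24.0], 0.0, 1], [[18.0, -18.0, -25.0], 0.0, 1], [[18.0, -18.0, -25.0], 0.0, 1], [[18.0, -17.0, -25.0], 0.0, 1], [[18.0, -18.0, -25.0], 0.0, 1], [[18.0, -18.0, -24.0], 0.0, 1], [[17.0, -17.0, -25.0], 0.0, 1], [[4.3, -4.4, -5.5], 0.0, 1]] [ 0. -0.  0.]
```

play_rows:
  steps:
    - [[10,-10,-25],0,1]
    - [[18,-18,-27],0,1]
    - [[18,-18,-27],0,1]
    - [[18,-17,-25],0,1]
    - [[18,-18,-25],0,1]
    - [[18,-18,-24],0,1]
    - [[17,-17,-20],0,1]
    - [[10,-8,-5],0,1]
    - [[0,0,0],0,1]
    - [[0,0,0],0,1]

```text
time_s: 6.0
tool_pos: [0.5683, 0.0426, 0.2327]
ee_rot: [3.138, 0.01, -0.032]
wrist_force: [-0.7, 0.9, -3.8]
gripper_width: 0.649
```

Run:
```python
from h import *
st=monitor.get_state(); im=imaging.get_image("wrist")[:,:,::-1].copy(); cv2.imwrite("pics/w4.png",im)
np.save("w4.npy",np.r_[st["tool_pos"],st["ee_rot"]])
print(proj(cam("wrist",st),[[.537,.1396,.142],[.6145,.1377,.142],[.5425,.2855,.142],[.619,.283,.142]]))
plan([.57,.15,.24],-.03,1,vmax=30)
```

```text
[[ 261.3195558    79.87467488]
 [ 401.28053143   78.43929097]
 [ 248.83172691 -274.30088876]
 [ 420.59557381 -276.38520194]]
t 6.05 pos [0.5681 0.0425 0.2325] rpy [ 3.138  0.011 -0.032] F [-1.1  0.3 -3.5] w 0.652
[[[-0.0, -30.0, -2.0], -0.002, 1], [[-1.0, -30.0, -2.0], -0.0, 1], [[-0.0, -30.0, -2.0], -0.0, 1], [[-0.3, -17.5, -1.5], -0.0, 1]] [-0. -0. -0.]
```

View pics/w4.png

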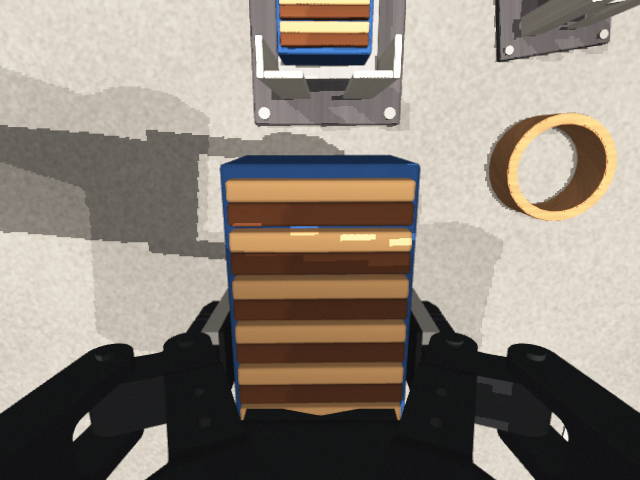

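The near post corners show at (257,78) and (401,78); predicted (261,80) and (401,78). Now the far pair.

play_rows:
  steps:
    - [[0,-20,-5],0,1]
    - [[0,-30,-5],0,1]
    - [[0,-30,-3],0,1]
    - [[0,-25,-2],0,1]
    - [[0,-10,0],0,1]
    - [[0,0,0],0,1]
    - [[0,0,0],0,1]

```text
time_s: 6.75
tool_pos: [0.5687, 0.1554, 0.241]
ee_rot: [3.136, 0.024, -0.04]
wrist_force: [-0.4, -0.7, -4.2]
gripper_width: 0.644
```

Run:
```python
from h import *
st=monitor.get_state(); im=imaging.get_image("wrist")[:,:,::-1].copy(); cv2.imwrite("pics/w5.png",im)
np.save("w5.npy",np.r_[st["tool_pos"],st["ee_rot"]])
print(proj(cam("wrist",st),[[.537,.1396,.142],[.6145,.1377,.142],[.5425,.2855,.142],[.619,.283,.142]]))
plan([.578,.212,.22],-.03,1,vmax=30)
```

```text
[[277.46695315 267.02264507]
 [396.63107765 266.21971937]
 [268.986675    17.10802873]
 [408.29736547  14.80567605]]
t 6.8 pos [0.5687 0.1552 0.241 ] rpy [ 3.136  0.024 -0.04 ] F [-0.5 -0.6 -4.3] w 0.651
[[[3.0, -28.0, 10.0], -0.01, 1], [[4.0, -28.0, 11.0], -0.0, 1], [[0.3, -1.0, 0.0], -0.0, 1]] [-0.  0. -0.]
```

View pics/w5.png

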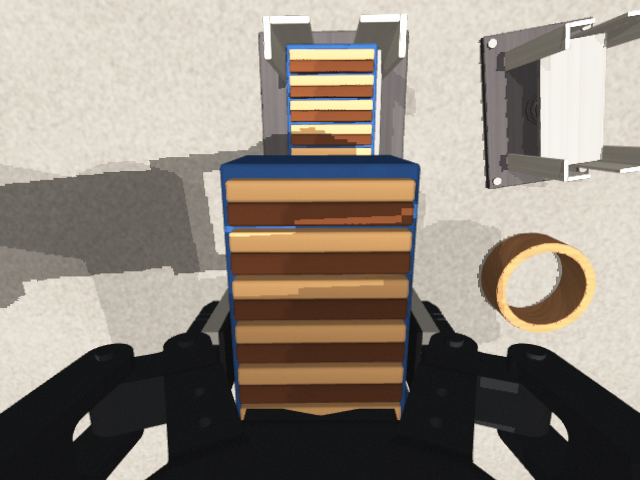

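Run:
```python
from h import *
def L(f): v=np.load(f); return cam("wrist",dict(tool_pos=v[:3],ee_rot=v[3:]))
c4,c5,ct=L("w4.npy"),L("w5.npy"),cam("top")
a=[(257,78),(401,78)];b=[(264,17),(407,14)]
P=np.r_[plane(c4,a,.142),plane(c5,b,.142)];print(P.round(4),P.mean(0))
d=P[2]+P[3]-P[0]-P[1];print("yaw",np.arctan2(-d[0],d[1]),np.linalg.norm(d)/2)
print(tri(ct,[(273,266.4),(274,232.4)],c4,a).round(4),tri(ct,[(208.8,264.4),(210.5,230.6)],c5,b).round(4))
# pile slat/rim far corners in c5 and near corners in c4 at z=.13
print(plane(c5,[(288,45),(377,45)],.13).round(4),plane(c4,[(278,52),(371,52)],.13).round(4))
print(tri(c4,[(278,52),(371,52)],c4,[(278,52),(371,52)])[:0])
```

```text
[[0.5347 0.1406 0.142 ]
 [0.6143 0.1379 0.142 ]
 [0.5397 0.2857 0.142 ]
 [0.6183 0.2834 0.142 ]] [0.57675964 0.21191593 0.142     ]
yaw -0.03103673749474003 0.14534042719106832
[[5.365e-01 1.386e-01 1.542e-01 7.000e-04]
 [6.141e-01 1.376e-01 1.434e-01 3.000e-04]] [[5.412e-01 2.830e-01 1.520e-01 1.000e-04]
 [6.187e-01 2.835e-01 1.403e-01 8.000e-04]]
[[0.551  0.2736 0.13  ]
 [0.6034 0.2712 0.13  ]] [[0.5459 0.1556 0.13  ]
 [0.5991 0.1538 0.13  ]]
[]
```

play_rows:
  steps:
    - [[2,-15,0],-0.004,1]
    - [[3,-18,5],-0.004,1]
    - [[2,-14,8],0,1]
    - [[0,-5,8],0,1]
    - [[0,0,5],0,1]
    - [[0,0,0],0,1]
    - [[0,0,0],0,1]

```text
time_s: 7.5
tool_pos: [0.5776, 0.2089, 0.2105]
ee_rot: [3.136, 0.027, -0.034]
wrist_force: [0.3, -0.6, -2.8]
gripper_width: 0.647
```

Run:
```python
from h import *
plan([.577,.212,.165],-.031,1,vmax=15)
```

```text
t 7.5 pos [0.5776 0.2089 0.2105] rpy [ 3.136  0.027 -0.034] F [ 0.3 -0.6 -2.8] w 0.647
[[[-0.0, -1.0, 15.0], -0.003, 1], [[-0.0, -1.0, 15.0], 0.0, 1], [[-0.6, -1.1, 14.9], 0.0, 1], [[-0.1, -0.0, 0.6], 0.0, 1]] [ 0.  0. -0.]
```

play_rows:
  steps:
    - [[0,-1,12],0,1]
    - [[0.4,-1,12],0,1]
    - [[0.4,-1,12],0,1]
    - [[0,0,4],0,1]
    - [[0,0,0],0,1]
    - [[0,0,0],0,1]

```text
time_s: 8.1
tool_pos: [0.5773, 0.2104, 0.167]
ee_rot: [3.135, 0.027, -0.036]
wrist_force: [-0.3, -0.9, -2.4]
gripper_width: 0.647
```

Run:
```python
from h import *
plan([.577,.212,.138],-.031,1,vmax=8)
for n in ["side","top"]:
    im=imaging.get_image(n)[:,:,::-1]
    r=im[120:260,230:340] if n=="side" else im[200:300,190:310]
    cv2.imwrite(f"pics/{n}6.png",cv2.resize(r,None,fx=4,fy=4,interpolation=cv2.INTER_CUBIC))
```

```text
t 8.1 pos [0.5773 0.2104 0.167 ] rpy [ 3.135  0.027 -0.036] F [-0.3 -0.9 -2.4] w 0.647
[[[-0.0, -0.0, 8.0], -0.005, 1], [[-0.0, -1.0, 8.0], 0.0, 1], [[-0.2, -0.4, 8.0], 0.0, 1], [[-0.2, -0.2, 5.0], 0.0, 1]] [ 0. -0.  0.]
```

View pics/side6.png

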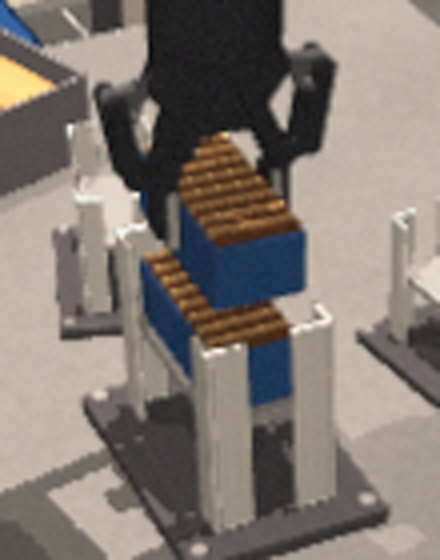

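View pics/top6.png

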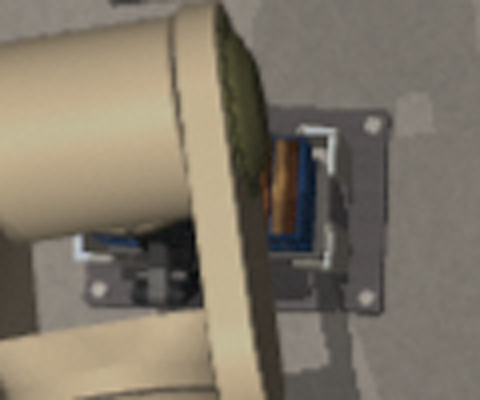

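Run:
```python
from h import *
# near end of held tray: top-corners in top & side crops
T=[(190+300/4,200+137/4),(190+313/4,200+250/4)]
T=[(190+316/4,200+137/4),(190+312/4,200+250/4)]
S=[(230+304/4,120+231/4),(230+216/4,120+247/4)]
print(tri(cam("top"),T,cam("side"),S).round(4))
```

```text
[[0.6029 0.1439 0.1995 0.0033]
 [0.5453 0.1435 0.206  0.0045]]
```

Run:
```python
from h import *
T=[(190+316/4,200+137/4),(190+312/4,200+250/4)]
S=[(230+304/4,120+231/4),(230+216/4,120+247/4)]
for z in (.2,.205): print(plane(cam("top"),T,z).round(4),plane(cam("side"),S,z).round(4))
# visible rim/slat edges: pile in same side picture as reference: near-end top corners of pile & lower tray bottom corners
S2=[(230+303/4,120+291/4),(230+217/4,120+308/4)]
print(plane(cam("side"),S2,.160).round(4))
st=monitor.get_state(); p=st["tool_pos"]
y=-.036
for o in [(.028,-.06),(-.028,-.06)]:
    X=np.r_[p[:2]+[np.cos(y)*o[0]-np.sin(y)*o[1],np.sin(y)*o[0]+np.cos(y)*o[1]],.205]; print(X,proj(cam("top"),[X]),proj(cam("side"),[X]))
print(T,S)
```

```text
[[0.6044 0.1432 0.2   ]
 [0.5434 0.1449 0.2   ]] [[0.601  0.1438 0.2   ]
 [0.551  0.1513 0.2   ]]
[[0.6039 0.1427 0.205 ]
 [0.5432 0.1444 0.205 ]] [[0.5976 0.1366 0.205 ]
 [0.5479 0.144  0.205 ]]
[[0.6    0.1447 0.16  ]
 [0.5498 0.1515 0.16  ]]
[0.60325129 0.14949023 0.205     ] [[265.84876911 234.538494  ]] [[305.7493289  174.36675511]]
[0.54728758 0.1515058  0.205     ] [[264.70797417 260.6005365 ]] [[282.31654996 180.18751881]]
[(269.0, 234.25), (268.0, 262.5)] [(306.0, 177.75), (284.0, 181.75)]
```

Cameras disagree by a few mm on the tray's y: the wrist camera says centred, the fixed views say up to 6 mm towards -y. I aim between the two (TCP y=0.214), which keeps either case inside the 8 mm clearance. Then I descend slowly, watching the force.

play_rows:
  steps:
    - [[0.4,-2,3],-0.003,1]
    - [[0.4,-1.6,5],0,1]
    - [[0.2,-0.5,5],0,1]
    - [[0,0,2],0,1]
    - [[0,0,0],0,1]
    - [[0,0,0],0,1]

```text
time_s: 8.8
tool_pos: [0.5785, 0.215, 0.1516]
ee_rot: [3.136, 0.025, -0.032]
wrist_force: [-0.5, 0.6, -2.7]
gripper_width: 0.646
```

Run:
```python
from h import *
plan([.578,.214,.136],-.031,1,vmax=4)
```

```text
t 8.8 pos [0.5785 0.215  0.1516] rpy [ 3.136  0.025 -0.032] F [-0.5  0.6 -2.7] w 0.646
[[[-0.1, 0.2, 4.0], -0.001, 1], [[-0.1, 0.3, 4.0], -0.0, 1], [[-0.1, 0.2, 4.0], -0.0, 1], [[-0.2, 0.3, 3.6], -0.0, 1]] [ 0.  0. -0.]
```

play_rows:
  steps:
    - [[0,0.3,3],0,1]
    - [[0,0.3,3],0,1]
    - [[0,0.3,3],0,1]
    - [[0,0,2],0,1]
    - [[0,0,0],0,1]

```text
time_s: 9.3
tool_pos: [0.5783, 0.2138, 0.1398]
ee_rot: [3.136, 0.025, -0.033]
wrist_force: [-0.0, -0.3, -2.8]
gripper_width: 0.648
```

play_rows:
  steps:
    - [[0,0,2],0,1]
    - [[0,0,2],0,1]
    - [[0,0,0],0,1]

```text
time_s: 9.6
tool_pos: [0.5787, 0.2139, 0.1368]
ee_rot: [3.136, 0.022, -0.032]
wrist_force: [-0.6, 0.4, -2.7]
gripper_width: 0.645
```

Run:
```python
from h import *
st=monitor.get_state(); print(st["tool_pos"],st["ee_rot"],st["wrist_force"])
for n in ["side","wrist"]:
    im=imaging.get_image(n)[:,:,::-1]
    r=cv2.resize(im[120:260,230:340],None,fx=4,fy=4,interpolation=cv2.INTER_CUBIC) if n=="side" else im
    cv2.imwrite(f"pics/{n}7.png",r)
```

```text
[0.57870047 0.21386306 0.13684387] [ 3.13587185  0.02223387 -0.03247339] [-0.58598584  0.37274187 -2.6910436 ]
```

View pics/side7.png

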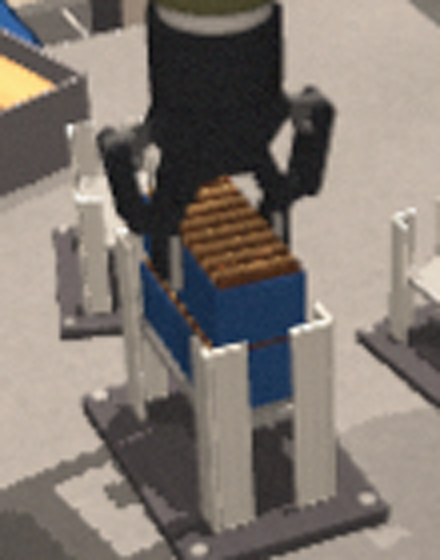

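View pics/wrist7.png

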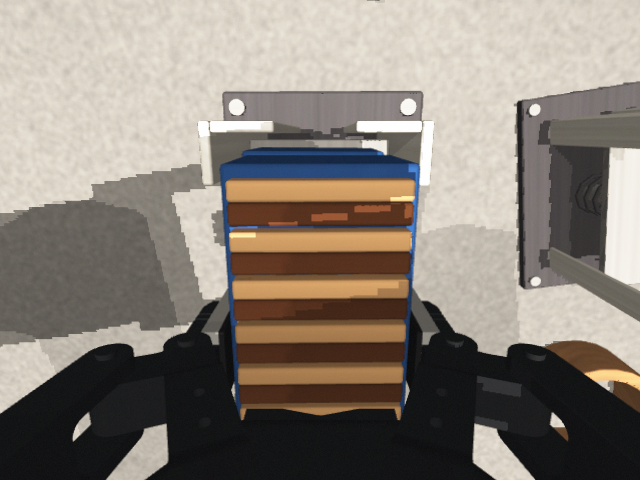

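The tray sits between the posts with no contact yet. In the side crop its lower end is hidden behind the near posts, with a thin seam over the pile at (270,345). Keep lowering.

play_rows:
  steps:
    - [[0,0,2],0,1]
    - [[0,0,1.5],0,1]
    - [[0,0,0],0,1]

```text
time_s: 10.0
tool_pos: [0.579, 0.2139, 0.1345]
ee_rot: [3.136, 0.02, -0.032]
wrist_force: [-1.5, 0.1, 0.2]
gripper_width: 0.641
```

play_rows:
  steps:
    - [[0,0,2],0,1]
    - [[0,0,2],0,1]
    - [[0,0,0],0,1]

```text
time_s: 10.3
tool_pos: [0.5792, 0.2139, 0.131]
ee_rot: [3.136, 0.018, -0.032]
wrist_force: [-3.3, 0.5, 2.2]
gripper_width: 0.648
```

play_rows:
  steps:
    - [[0,0,3],0,1]
    - [[0,0,3],0,1]
    - [[0,0,0],0,1]

```text
time_s: 10.6
tool_pos: [0.5794, 0.2139, 0.1253]
ee_rot: [3.136, 0.017, -0.032]
wrist_force: [-2.2, -0.5, 0.8]
gripper_width: 0.646
```

Contact came at TCP z≈0.135, and the pile is sinking at about 4 N. I press to about TCP z 0.095.

play_rows:
  steps:
    - [[-0.2,0,4],0,1]
    - [[-0.2,0,4],0,1]
    - [[-0.2,0,4],0,1]
    - [[-0.2,0,4],0,1]
    - [[0,0,0],0,1]

```text
time_s: 11.1
tool_pos: [0.5797, 0.2139, 0.111]
ee_rot: [3.137, 0.012, -0.032]
wrist_force: [-1.6, 0.6, -0.5]
gripper_width: 0.647
```

play_rows:
  steps:
    - [[-0.2,0,4],0,1]
    - [[-0.2,0,4],0,1]
    - [[-0.2,0,4],0,1]
    - [[0,0,3],0,1]
    - [[0,0,0],0,1]

```text
time_s: 11.6
tool_pos: [0.5806, 0.2139, 0.0984]
ee_rot: [3.137, 0.005, -0.032]
wrist_force: [-2.1, -0.6, 1.7]
gripper_width: 0.652
```

Run:
```python
from h import *
st=monitor.get_state(); print(st["tool_pos"],st["ee_rot"],st["wrist_force"])
for n in ["side","wrist"]:
    im=imaging.get_image(n)[:,:,::-1]
    r=cv2.resize(im[120:260,230:340],None,fx=4,fy=4,interpolation=cv2.INTER_CUBIC) if n=="side" else im
    cv2.imwrite(f"pics/{n}8.png",r)
```

```text
[0.58057234 0.21389225 0.09843146] [ 3.13680105  0.00514039 -0.03174563] [-2.07315681 -0.55510963  1.69914458]
```

View pics/side8.png

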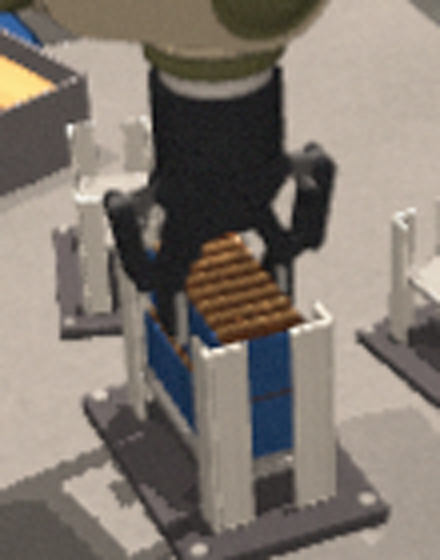

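View pics/wrist8.png

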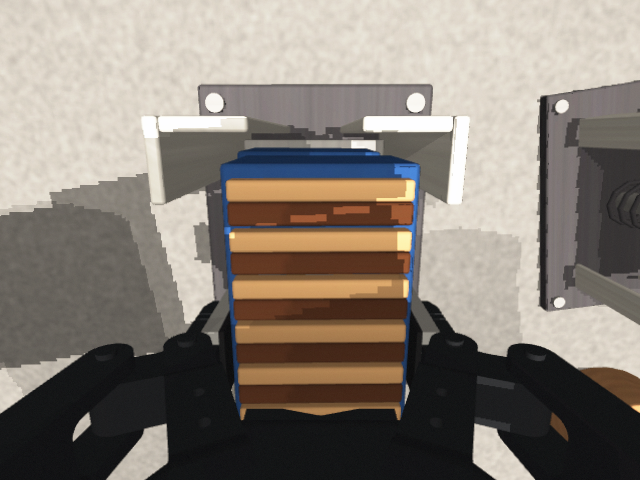

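The tray's top is now at or just under the post tops, in line and about 3 mm off centre in x. The two wrist-view post corners are (143,117) and (469,117), and the tray's middle is at column 320. A little more depth for margin, then let go.

play_rows:
  steps:
    - [[-1,0,4],0,1]
    - [[-1,0,4],0,1]
    - [[-0.5,0,2],0,1]
    - [[0,0,0],0,1]

```text
time_s: 12.1
tool_pos: [0.5803, 0.2139, 0.0911]
ee_rot: [3.137, -0.003, -0.031]
wrist_force: [-1.6, -0.1, 1.4]
gripper_width: 0.654
```

play_rows:
  steps:
    - [[0,0,0],0,0.3]
    - [[0,0,0],0,0.2]
    - [[0,0,0],0,0.1]
    - [[0,0,0],0,0]
    - [[0,0,0],0,0]
    - [[0,0,0],0,0]
    - [[0,0,0],0,0]

```text
time_s: 12.8
tool_pos: [0.5803, 0.2139, 0.0893]
ee_rot: [3.138, -0.001, -0.032]
wrist_force: [-0.3, 0.3, -0.6]
gripper_width: 1.001
```

Run:
```python
from h import *
st=monitor.get_state(); print(st["tool_pos"],st["ee_rot"],st["wrist_force"])
for n in ["side","wrist"]:
    im=imaging.get_image(n)[:,:,::-1]
    r=cv2.resize(im[120:260,230:340],None,fx=4,fy=4,interpolation=cv2.INTER_CUBIC) if n=="side" else im
    cv2.imwrite(f"pics/{n}9.png",r)
```

```text
[0.58032435 0.21392878 0.08927243] [ 3.13793266e+00 -1.21956411e-03 -3.18859040e-02] [-0.27182221  0.25224351 -0.60443753]
```

View pics/side9.png

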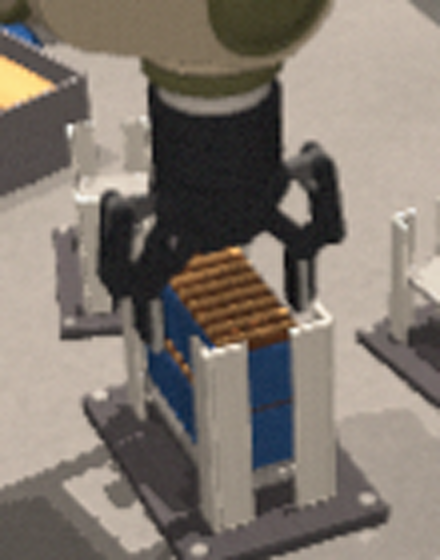

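View pics/wrist9.png

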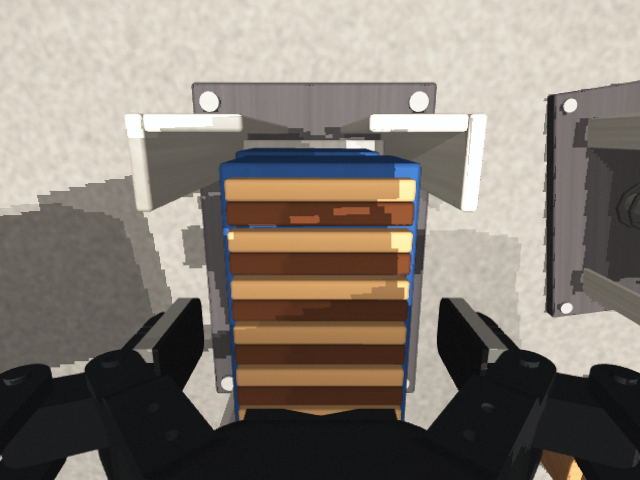

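Released. The tray stays down and both fingers are clear of it, at columns about 200 and 440. Now I rise straight up and look again.

play_rows:
  steps:
    - [[0,0,-8],0,0]
    - [[0,0,-15],0,0]
    - [[0,0,-20],0,0]
    - [[0,0,-25],0,0]
    - [[0,0,-25],0,0]
    - [[0,0,-30],0,0]
    - [[0,0,-20],0,0]
    - [[0,0,0],0,0]
    - [[0,0,0],0,0]

```text
time_s: 13.8
tool_pos: [0.5796, 0.2145, 0.2418]
ee_rot: [3.138, -0.003, -0.032]
wrist_force: [-0.7, 0.2, 0.4]
gripper_width: 1.004
```

Run:
```python
from h import *
st=monitor.get_state(); print(st["tool_pos"],st["ee_rot"],st["wrist_force"])
im=imaging.get_image("wrist")[:,:,::-1].copy(); cv2.imwrite("pics/w10.png",im); np.save("w10.npy",np.r_[st["tool_pos"],st["ee_rot"]])
im=imaging.get_image("side")[:,:,::-1].copy(); cv2.imwrite("pics/s10.png",im)
cv2.imwrite("pics/s10c.png",cv2.resize(im[165:265,240:330],None,fx=5,fy=5,interpolation=cv2.INTER_CUBIC))
```

```text
[0.5795918  0.21447299 0.24184479] [ 3.13836731 -0.00324651 -0.03171757] [-0.70182146  0.15847094  0.40474955]
```

View pics/w10.png

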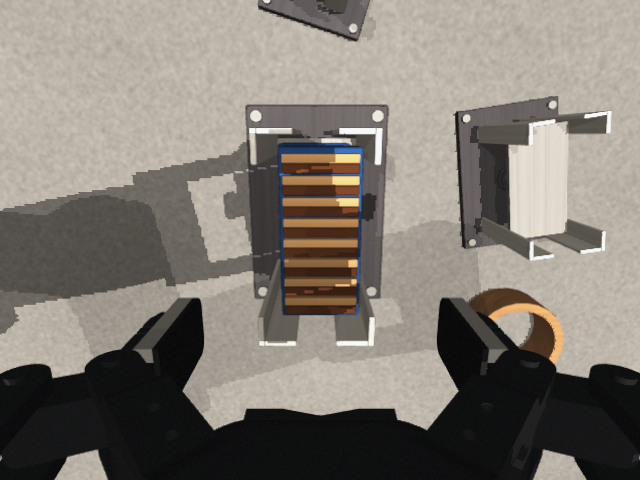

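View pics/s10c.png

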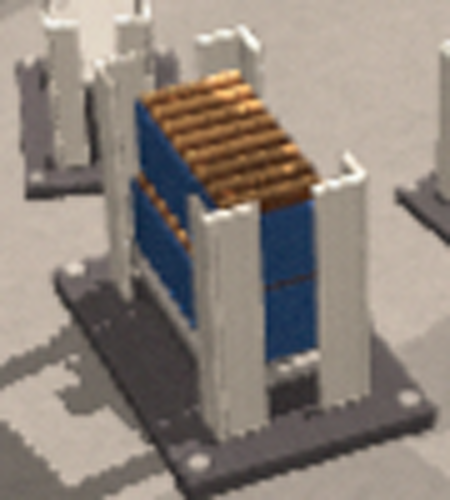

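Run:
```python
from h import *
v=np.load("w10.npy"); c=cam("wrist",dict(tool_pos=v[:3],ee_rot=v[3:])); cs=cam("side")
P=plane(c,[(249,129),(382,128),(375,346),(259,346)],.142); Q=plane(c,[(278,148),(362,147),(358,314),(283,314)],.132)
print(P.mean(0),Q.mean(0),Q.round(4)); 
d=Q[0]+Q[1]-Q[2]-Q[3]; e=P[0]+P[1]-P[2]-P[3]; print(np.arctan2(-d[0],d[1]),np.arctan2(-e[0],e[1]))
_,cw,_=slat(cv2.imread("pics/w10.png"),(270,140,370,320)); q,cb,_=slat(cv2.imread("pics/s10.png"),(262,175,305,222))
print(cw,cb,q.tolist(),tri(c,[cw],cs,[cb]))
# far corners of slats and post: wrist/side, relative heights
# c10c scale 5 off (240,165): tray -x+y top corner, post near apex
s=lambda x,y:(240+x/5,165+y/5)
print(tri(c,[(281,153),(249,129),(259,346),(375,346)],cs,[s(143,100),s(98,62),s(208,215),s(362,178)]).round(4))
```

```text
[0.57664101 0.21234477 0.142     ] [0.57933943 0.21625303 0.132     ] [[0.5546 0.2739 0.132 ]
 [0.6074 0.2728 0.132 ]
 [0.6041 0.1583 0.132 ]
 [0.5513 0.1601 0.132 ]]
-0.02913941922224866 -0.02805149616868291
[319.88470785 229.23710971] [286.09751434 193.06150414] [[310, 206], [284, 206], [267, 184], [286, 178]] [[0.58073252 0.21751741 0.12178228 0.00333556]]
[[0.5572 0.2695 0.1221 0.004 ]
 [0.5409 0.2847 0.1404 0.0045]
 [0.5358 0.1404 0.1413 0.003 ]
 [0.614  0.1374 0.139  0.0023]]
```

```bash
python3 -c "
from bench import env,monitor
print(env.job_done()); print(monitor.get_state()['time_s'])"
```

```text
the job is handed in; nothing more can be done
None
the job is handed in; nothing more can be done
```

I took the loose 56 x 120 x 45 tray and lowered it between the posts of the largest, loaded dispenser until it touched the pile. Still holding it, I pressed the pile down about 44 mm with a few newtons, then let go and raised the arm clear. I handed it in shortly after 13.8 s on the robot's clock.

**Last checks:**
- **Position:** the tray is about 3 mm (x) and 4 mm (y) from the middle of the opening, and its long side is in line within 0.2 degrees.
- **Depth:** its top is 10 to 20 mm below the post tops, and it did not spring back after release. The depth is uncertain because the arm's height put the top about 13 mm down while two-view triangulation gave about 20 mm; either is inside the limits.
- **Level:** I judged this by eye from the side view rather than measuring it; the tray looks flat on the pile.
- **Bystanders:** I did not measure the deeper tray, shorter tray or tape roll again at the end. The arm stayed well clear of all three.

**Disagreement:** before placing, the fixed cameras put the held tray up to 6 mm further towards -y than the wrist camera did. I aimed between the two readings, and the final wrist view showed the wrist camera was nearer the truth.

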